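# Glue-up of an egg caddy in a one-hand ratchet clamp

## Task

A wooden egg caddy is being put together: take its handle board out of the plate rack, slide it down edgewise into the gap between the two egg blocks that lie in the clamp, so that it stands on the clamp's plywood board in line with the ends of the blocks, and let go of it, without disturbing the mug, the jar and the tube that stand near the rack. Then work the clamp by its trigger alone: pump the trigger until the jaw has closed the blocks up tight on the handle board. Finish while still squeezing the trigger, so that the joint stays under firm but gentle pressure; the thin walls round the egg holes crack if they are squeezed hard.

Things in the scene. Friction and masses are not known exactly. Their poses are not given: they have to be found in the camera images.
- clamp: One-hand bar clamp lying on its plywood board (212 x 150 x 18 mm), fixed. Origin: centre of the board's underside, z up. Toothed bar along x at y -0.047, top z 0.039. Near jaw's pad face: plane x = -0.044, y -0.003 to 0.041, z 0.021 to 0.050; blocks and jaws lie to its +x. Black head: x -0.103 to -0.044, y -0.083 to 0.043, top z 0.053.
- grip_mid (a point): Middle of the clamp's fixed black grip, at clamp (-0.0915, -0.117, 0.035). The grip juts out past the board towards clamp -y over bare worktop, 20 mm thick along x: x -0.1015 to -0.0815, y -0.165 to -0.083, z 0.022 to 0.048. The trigger lies beside it on its +x side. The grip cannot give way.
- trigger_mid (a point): Middle of the grey trigger, where one squeezes it; clamp (-0.051, -0.117, 0.035) when released. Here grip and trigger measure 57 mm across, outer face to outer face, when released and 36 mm fully squeezed; pinch both from above along clamp x, pads at z about 0.035. Only the trigger moves, 20 mm towards the grip.
- trigger: The grey trigger itself, a rounded bar 12 mm thick, z 0.023 to 0.047, from the head to clamp y = -0.157, hinged in the head at clamp (-0.062, -0.002). Its origin and axes are the clamp's while released and turn with it.
- trigger_angle (a joint): 0 released, 0.18 rad at its stop. A spring of 3 to 4 N (at trigger_mid) returns it. Its pawl closes the jaw 7 mm a full stroke (the first 3 to 11); let it spring back fully for the next bite. Jaw free: 11 N takes it to the stop. Jaw bearing: it stalls at 0.10 to 0.15 and the jaw presses about 1.4 N per newton of squeeze, less 10 (25 N gives 25 N); 60 N forces it to the stop: over 70 N.
- jaw_travel (a joint): How far the bar with the far jaw has closed from fully open (m). The far pad's face is at clamp x = 0.078 minus this. Blocks and board together are 94 mm thick, so the jaw bears on the closed-up stack at about 0.028. A weak brake holds the bar where it is left but yields above about 9 N, so pressure is lost when the trigger is let go.
- far_jaw: The moving black jaw on the bar's end, 26 x 106 x 33 mm, top z 0.052, with a rubber pad facing clamp -x (44 x 29 mm, gives 4 mm, 20 N a mm). Origin and axes are the clamp's when fully open; it travels to clamp -x. To be moved by the trigger only.
- near_block: Pale wooden block with two round egg holes (32 mm wide, 24 mm deep) in its top: 42 mm along x, 100 mm along y, 45 mm high. Origin: centre of its underside. Lies loose on the plywood (z = 0.018), within 3 mm of the near jaw's pad, axes along the clamp's within 1 degree.
- far_block: The same kind of block, nearer the moving jaw, origin and axes alike. The gap between the blocks' facing sides is 14 to 18 mm at the start. The walls of the egg holes crack when the jaw presses with more than 65 N.
- handle_board: Pale wooden board 10 mm thick (its x), 100 mm wide (y), 133 mm high, 60 to 130 g. Under its 22 mm high, 89 mm long top rail is a hand hole, from 80 to 111 mm up. Origin: centre of its lower edge, z up. Stands upright in the middle slot of the plate rack, on rails 16 mm above the worktop.
- plate_rack: Low wooden plate rack, 130 x 110 mm, fixed; dowels 8 mm thick in two rows along its x, tops 71 mm above the worktop; the slots between them are 13 mm wide along x. Origin: centre of its underside. (Over the worktop near the robot a lamp hangs at x 0.07, y 0.305, from 0.78 m up: a raised elbow can touch it; reaching out to 0.74 m between places keeps it low.)
- mug: White mug, 86 x 120 x 101 mm, bystander; origin at its foot.
- spice_jar: Small square spice jar with a brown-gold lid, 43 x 42 x 96 mm, bystander; origin at its foot.
- tube: White tube standing upright, 30 x 47 x 156 mm, bystander; origin at its foot.

How it is judged:
On the way, in this order (a step that is already met when the one before it is completed fails the run):
1. the handle board is lifted clear of the plate rack (height (world z) of handle_board above 0.08 m), for 0.1 s.
2. the handle board stands in the gap between the blocks, down on the plywood, let go (z of handle_board in the frame of clamp below 0.0215 m and angle between handle_board's own z axis and vertical below 0.3 rad and x of handle_board in the frame of near_block above 0.021 m and x of handle_board in the frame of far_block below -0.021 m and y of handle_board in the frame of near_block between -0.012 and 0.012 m and contact force between the fingers and handle_board below 0.3 N), for 0.3 s.
3. the trigger has drawn the jaw up to the far block (contact force between far_jaw and far_block above 3 N and contact force between the fingers and trigger above 3 N), for 0.1 s.
At the end, for the whole second after the job is handed in: Fingers still squeeze the trigger (over 6 N, over 0.02 rad); jaw presses the far block with 12 to 55 N, at rest; handle board untouched, upright within 3.4 deg, down on the plywood, within 12 mm of the blocks lengthwise; blocks flat, level within 12 mm, gap at most 12.5 mm (contact force between far_jaw and far_block between 12 and 55 N and contact force between the fingers and trigger above 6 N and value of joint trigger_angle above 0.02 rad and z of each of handle_board, near_block, far_block in the frame of clamp below 0.0215 m and angle between handle_board's own z axis and vertical below 0.06 rad and y of handle_board in the frame of near_block between -0.012 and 0.012 m and x of handle_board in the frame of near_block above 0.021 m and x of handle_board in the frame of far_block below -0.021 m and x of far_block in the frame of near_block below 0.0545 m and y of far_block in the frame of near_block between -0.012 and 0.012 m and contact force between the fingers and handle_board below 0.3 N and velocity of joint jaw_travel below 0.01 m/s); the arm keeps its last pose, push and grip.
It fails at once if the jaw crushes the block (more than 65 N) (contact force between far_jaw and far_block above 65 N).
It fails at once if the far jaw is pushed by the robot instead of by the trigger (contact force between the arm and far_jaw above 4 N).
It fails at once if the far jaw is pushed by the fingers instead of by the trigger (contact force between the fingers and far_jaw above 4 N).
It fails at once if a bystander is shoved or knocked over (distance of any of mug, spice_jar, tube from where it was at the start of the episode above 0.03 m).
It also fails if it takes over 54 s, if anything falls off the work surface, if the arm or the gripper's body presses on something with over 40 N, if the wrist force passes 120 N, or if a joint passes its speed limit or range.

## Robot

A 6-joint arm with a two-finger parallel gripper is mounted at the origin on the work surface; the furniture and walls round the work are solid. World frame = base frame: x ahead of the robot, y to its left, z up, the work surface at z = 0. Lengths are in m, angles in rad, forces in N, time in s.
With the tool pointing down it reaches from about 0.35 to 0.85 m from the base axis. Payload 8.1 kg.
Tool frame: the origin (TCP) lies between the finger pads; the fingertips stand 11 mm ahead of it and the grasp point (between the pads) lies 8 mm behind it (robot.tips_ahead is the distance from the TCP to the fingertips, in m); z points along the fingers, y is the line along which they close (so a half turn about z gives the same grasp; the last joint's range is limited). The gripper opens to 93 mm and grips with 3 to 60 N. Pads are 15 mm wide; open, the fingers measure 128 mm over their backs; the gripper's body (75 mm by 188 mm) begins 65 mm behind the grasp point.
Start: joints at [1.238, 0.13, 1.488, -0, 1.523, -0.085], TCP at [0.147, 0.582, 0.23] pointing down, gripper open.
Joint ranges: [-2.96, 2.96], [-0.89, 2.26], [0.02, 2.5], [-1.34, 4.48], [0, 2.73], [-2.66, 2.66]. Speed limits (rad/s): [2.39, 2.39, 2.79, 3.14, 3.14, 3.14].

## Interface

Orientations are given as a rotation vector (axis times angle).
In Python, from plant import robot gives the robot as it stands. The module is installed in compiled form; this text tells all that it offers.
- The arm moves only by the tool move_arm, never from a script. Its argument "deltas" is one flat list of numbers, 7 for each row, row after row: the shift along the tool's x, y, z in m, then the turn, a rotation vector about the tool's x, y, z in rad, then the opening, from 0 (shut) to 1 (fully open). A call has 1 to 12 rows; each row is the pose to reach, as a shift and turn from the pose commanded when the call began, along the tool's axes at that moment; what a row does not reach only later rows make up. A row lasts 1/8 s, in which the tool goes at most 62.5 mm and 10.7 degrees, less where a joint would pass 70% of its speed; a pose out of reach is approached as far as the arm can. A call with a gripper value outside its range is refused whole. The fingers move at their own pace and stop on an object; "squeeze" is the grip in N (left out, the last holds). Time passes only in rows, so rows that repeat a pose let the fingers close. It gives the time, the measured TCP pose, the force, the opening and the grip force at its end, in the units of the state.
- robot.read_state(): the state, without advancing time (a new reading comes with each control period).
- robot.read_camera(name): name is "scene" or "top" or "wrist"; returns (picture, depth): 400x640x3 uint8, red, green, blue; 400x640 float32, m along the optical axis (not along the pixel's ray), 0 where there is no reading.
- robot.camera_model(name): a dict with "K" (3x3 intrinsics, pixels), "R" (3x3) and "t" (3): a world point X has camera coordinates R X + t; the wrist camera has in their place "tool_from_camera" (4x4, takes a point from camera to tool coordinates, whose origin is the TCP and whose axes are the flange's). Camera axes: x right, y down, z forward; pixel columns grow to the right and rows downward; lengths in m; the calibration is good to about 2 mm. A picture is of the moment at which its call begins: read the wrist's pose just before it. camera_model takes no time and is no camera call.
- robot.close_job(): hands the job in; it is judged then, once.
Trained networks look in the newest picture that a camera, given by its name, has taken for a name from the list of things; names that differ only in an ending like _2 or _b are one class to them, and where a whole thing is asked for, a point or a joint stands for the part that bears it (a point fixed in the world has none). Each returns a list of dicts, best first, with "confidence" (0 to 1); they miss things now and then, are a little off and sometimes report something else, mostly with a low value. They report only what shows in the picture. A call takes as long as a camera call.
- robot.recognise(camera, label): "uv" ([column, row] in pixels, amid what is visible of it).
The state is a dict: "t": time; "q": joint angles; "dq": joint speeds; "joint_torque": joint torques, N m; "tool_pos": TCP position; "orientation": TCP orientation; "force": force on the tool from outside, world axes, zero at the start; "wrist_torque": the same for the moment, N m; "opening": finger opening in m; "gripper_force": force on a finger pad.
Only numpy, scipy, OpenCV 4.12 (cv2) and the standard library are available. Lean on these libraries where they do the work, as an engineer would, in place of code of your own. Each camera call takes 0.05 s, during which the arm holds its last target. There are 200 camera calls.

## Working session

There is one attempt and no reset: what is moved stays moved. The work goes in short steps, Python scripts to look and compute and a tool call to move; the robot and the scene stay as the last step left them, time stands still between calls to the robot, and variables do not carry over. Pictures are saved under pics/ and viewed, at most 10 in all, crops included, and the job is handed in when it is done.

Besides the shell and the picture viewer there is one more tool, called after "Emit:" as name(argument=value, ...) on one line, values as JSON. move_arm: Moves the arm, as the interface text tells. Its arguments: {"type":"object","properties":{"deltas":{"type":"array","items":{"type":"number"}},"squeeze":{"type":"number"}},"required":["deltas"]}

```bash
mkdir -p pics; cat > h.py <<'E'
import numpy as np, cv2
from scipy.spatial.transform import Rotation as Ro
from plant import robot
def cam(n):
    s=robot.read_state(); p,d=robot.read_camera(n); m=robot.camera_model(n)
    K=np.array(m["K"])
    if "R" in m: R=np.array(m["R"]);t=np.array(m["t"]); A=R.T; b=-R.T@t
    else:
        T=np.array(m["tool_from_camera"]); W=Ro.from_rotvec(s["orientation"]).as_matrix()
        A=W@T[:3,:3]; b=W@T[:3,3]+np.array(s["tool_pos"])
    v,u=np.mgrid[:d.shape[0],:d.shape[1]]
    pc=np.stack([(u-K[0,2])/K[0,0]*d,(v-K[1,2])/K[1,1]*d,d],-1)
    X=pc@A.T+b; X[d==0]=np.nan
    return p,d,X,s
def save(p,f): cv2.imwrite("pics/"+f,p[:,:,::-1])
E
python3 - <<'E'
from h import *
ims=[]
for n in("scene","top"):
    p,d,X,s=cam(n); ims.append(p)
    np.savez(f"{n}.npz",p=p,X=X)
    for l in ["clamp","grip_mid","trigger_mid","far_jaw","near_block","far_block","handle_board","plate_rack","mug","spice_jar","tube"]:
        r=robot.recognise(n,l)[:2]
        print(n,l,[(np.round(o["uv"]),round(o["confidence"],2),np.round(X[int(o["uv"][1]),int(o["uv"][0])],3)) for o in r])
    save(p,n+".png")
print(robot.read_state()); print(robot.tips_ahead)
E
```

```text
scene clamp []
scene grip_mid [(array([371., 253.]), 0.96, array([0.536, 0.019, 0.036])), (array([371., 275.]), 0.72, array([ 0.496, -0.043,  0.046]))]
scene trigger_mid [(array([371., 274.]), 0.68, array([ 0.499, -0.039,  0.046]))]
scene far_jaw [(array([411., 239.]), 0.66, array([0.629, 0.017, 0.039])), (array([372., 252.]), 0.49, array([0.538, 0.019, 0.038]))]
scene near_block [(array([361., 224.]), 0.55, array([0.555, 0.087, 0.052]))]
scene far_block [(array([386., 223.]), 0.84, array([0.61 , 0.077, 0.046]))]
scene handle_board [(array([315., 164.]), 0.78, array([0.558, 0.305, 0.095])), (array([301., 143.]), 0.2, array([0.575, 0.433, 0.096]))]
scene plate_rack [(array([306., 192.]), 0.91, array([0.526, 0.291, 0.028])), (array([370., 277.]), 0.37, array([ 0.494, -0.044,  0.042]))]
scene mug [(array([301., 145.]), 0.56, array([0.576, 0.436, 0.089]))]
scene spice_jar [(array([266., 170.]), 0.66, array([0.463, 0.401, 0.056])), (array([384., 223.]), 0.54, array([0.606, 0.075, 0.049]))]
scene tube []
top clamp [(array([381., 207.]), 0.91, array([0.525, 0.05 , 0.049])), (array([363., 17
[... 1048 characters left out ...]
14, 0.09 , 0.063]))]
{'t': 1.2, 'q': array([ 1.23758429e+00,  1.30390674e-01,  1.48819216e+00,  4.75663890e-06,
        1.52300360e+00, -8.54307198e-02]), 'dq': array([ 0.0002829 ,  0.00024925,  0.00037886, -0.00019442, -0.00096353,
        0.00043277]), 'joint_torque': array([-1.03064853e-03, -5.59773660e+01, -4.92059183e+01,  7.65183452e-02,
        2.25702021e-02, -1.56080802e-05]), 'tool_pos': array([0.1471492 , 0.58168396, 0.2296451 ]), 'orientation': array([-3.88219021e-01, -3.11751011e+00, -1.11010931e-05]), 'force': array([-0.20004558, -0.07509047,  0.02186302]), 'wrist_torque': array([-0.00557208, -0.02046322, -0.00165465]), 'gripper_force': 0.0, 'opening': 0.0928831442179505}
0.011
```

```bash
python3 - <<'E'
import cv2
a=cv2.imread("pics/top.png")[100:280,150:450]; cv2.imwrite("pics/topc.png",cv2.resize(a,(800,480)))
a=cv2.imread("pics/scene.png")[90:310,220:460]; cv2.imwrite("pics/scenec.png",cv2.resize(a,(640,587)))
E
```

```text
(no output)
```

View pics/topc.png

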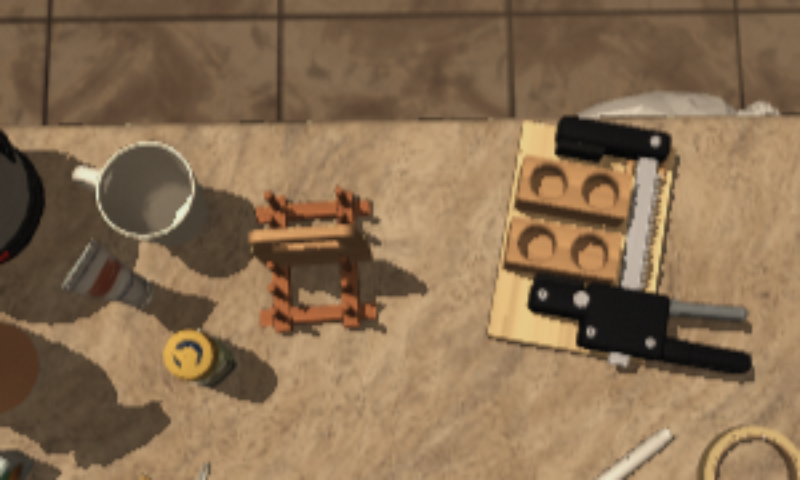

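View pics/scenec.png

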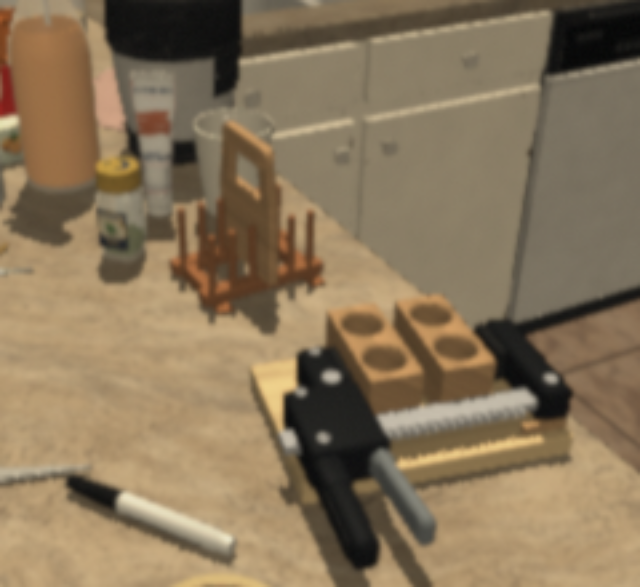

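```bash
cat >> h.py <<'E'
def rect(P):
    P=P[~np.isnan(P).any(-1)]; (c,sz,a)=cv2.minAreaRect((P[:,:2]*1000).astype(np.float32)); return np.round(c,1),np.round(sz,1),round(a,2),len(P)
def crop(X,x0,x1,y0,y1,z0,z1):
    return X[(X[...,0]>x0)&(X[...,0]<x1)&(X[...,1]>y0)&(X[...,1]<y1)&(X[...,2]>z0)&(X[...,2]<z1)]
def plan(pos,yaw,s=None):
    # yaw: world direction (rad) of tool y; tool z down. picks nearest half turn
    s=s or robot.read_state(); W=Ro.from_rotvec(s["orientation"]).as_matrix()
    best=None
    for k in(0,np.pi):
        y=np.array([np.cos(yaw+k),np.sin(yaw+k),0]); z=np.array([0,0,-1.]); G=np.c_[np.cross(y,z),y,z]
        r=Ro.from_matrix(W.T@G).as_rotvec()
        if best is None or np.linalg.norm(r)<np.linalg.norm(best): best=r
    d=W.T@(np.array(pos)-np.array(s["tool_pos"]))
    print("delta",np.round(d,4),"rot",np.round(best,4),"|",np.round(np.linalg.norm(d)/.0625,1),np.round(np.linalg.norm(best)/.1867,1))
E
python3 - <<'E'
from h import *
X=np.load("top.npz")["X"]
print("board",rect(crop(X,.5,.62,.24,.38,.12,.16)), np.nanmean(crop(X,.5,.62,.24,.38,.12,.16),0))
print("blocks",rect(crop(X,.5,.68,.03,.18,.057,.07)))
m=robot.camera_model("wrist"); print(np.round(m["tool_from_camera"],3),m["K"])
s=robot.read_state(); print(Ro.from_rotvec(s["orientation"]).as_matrix().round(3))
b=crop(X,.5,.62,.24,.38,.12,.16); b=b[b[:,1].argsort()]; print(b[:8].round(3),b[-8:].round(3))
plan([.50,.30,.36],0); plan([.50,.30,.36],.1)
E
```

```text
board (array([560.6, 321.8]), array([10.9, 87.7]), 2.65, 258) [0.55911928 0.32058592 0.14383552]
blocks (array([576.6,  92.8]), array([100.5, 125.2]), 77.82, 915)
[[-0.    -0.959 -0.283  0.079]
 [ 1.    -0.    -0.     0.001]
 [ 0.    -0.283  0.959 -0.156]
 [ 0.     0.     0.     1.   ]] [[277.22374867   0.         324.66428891]
 [  0.         277.22374867 199.25647858]
 [  0.           0.           1.        ]]
[[-0.969  0.245 -0.   ]
 [ 0.245  0.969  0.   ]
 [ 0.     0.    -1.   ]]
[[0.565 0.278 0.13 ]
 [0.56  0.278 0.129]
 [0.563 0.278 0.128]
 [0.559 0.278 0.126]
 [0.557 0.279 0.12 ]
 [0.56  0.279 0.144]
 [0.562 0.279 0.143]
 [0.567 0.279 0.141]] [[0.563 0.361 0.144]
 [0.554 0.363 0.124]
 [0.554 0.363 0.134]
 [0.559 0.363 0.144]
 [0.561 0.363 0.143]
 [0.555 0.364 0.139]
 [0.558 0.364 0.139]
 [0.554 0.365 0.12 ]]
delta [-0.4112 -0.1865 -0.1304] rot [ 0.    -0.     1.323] | 7.5 7.1
delta [-0.4112 -0.1865 -0.1304] rot [ 0.    -0.     1.223] | 7.5 6.6
```

Emit:
move_arm(deltas=[-0.47,-0.18,-0.05,0,0,1.277,1,-0.47,-0.18,-0.05,0,0,1.277,1,-0.47,-0.18,-0.05,0,0,1.277,1,-0.47,-0.18,-0.05,0,0,1.277,1,-0.47,-0.18,-0.05,0,0,1.277,1,-0.47,-0.18,-0.05,0,0,1.277,1,-0.47,-0.18,-0.05,0,0,1.277,1,-0.47,-0.18,-0.05,0,0,1.277,1,-0.47,-0.18,-0.05,0,0,1.277,1,-0.47,-0.18,-0.05,0,0,1.277,1,-0.47,-0.18,-0.05,0,0,1.277,1])

```text
t: 2.58
tool_pos: [0.5575, 0.293, 0.2795]
orientation: [-2.168, -2.273, 0.0]
force: [-1.3, 1.2, -0.1]
opening: 0.0928
gripper_force: 0.0
```

```bash
python3 - <<'E'
from h import *
p,d,X,s=cam("wrist"); save(p,"w1.png"); np.savez("w1.npz",p=p,X=X)
print(s["t"],s["tool_pos"],s["q"],s["force"])
b=crop(X,.5,.62,.24,.40,.142,.16); print("board",rect(b),b[:,2].mean(), b.min(0),b.max(0))
print(robot.recognise("wrist","handle_board")[:1])
E
```

```text
2.575 [0.55753288 0.29301695 0.27948506] [4.02243650e-01 1.96714171e-01 1.32457703e+00 4.49845986e-04
 1.62075260e+00 3.54678221e-01] [-1.33370197  1.164791   -0.06943357]
board (array([559.4, 323.5]), array([ 9.3, 83.7]), 2.63, 738) 0.14960021548663432 [0.55291852 0.28148866 0.14218452] [0.56546928 0.36526313 0.15218842]
[{'uv': [326.3, 158.5], 'confidence': 0.96}]
```

View pics/w1.png

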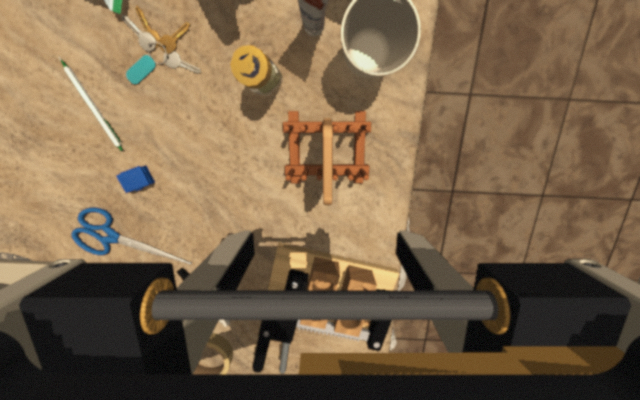

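Emit:
move_arm(deltas=[0.03,0.003,0.06,0,0,0,1,0.03,0.003,0.11,0,0,0,0.6,0.03,0.003,0.1495,0,0,0,0.5,0.03,0.003,0.1495,0,0,0,0.4,0.03,0.003,0.1495,0,0,0,0,0.03,0.003,0.1495,0,0,0,0,0.03,0.003,0.1495,0,0,0,0,0.03,0.003,0.1495,0,0,0,0,0.03,0.003,0.1495,0,0,0,0,0.03,0.003,0.1495,0,0,0,0], squeeze=25)

```text
t: 3.92
tool_pos: [0.5602, 0.3219, 0.1301]
orientation: [-2.17, -2.272, 0.0]
force: [-0.1, -1.0, 0.9]
opening: 0.0102
gripper_force: 25.0
```

Emit:
move_arm(deltas=[0,0,-0.02,0,0,0,0,0,0,-0.06,0,0,0,0,0,0,-0.11,0,0,0,0,0,0,-0.16,0,0,0,0,0,0,-0.2,0,0,0,0,-0.05,-0.015,-0.2,0,0,0.05,0,-0.11,-0.03,-0.2,0,0,0.13,0,-0.17,-0.045,-0.2,0,0,0.21,0,-0.23,-0.06,-0.2,0,0,0.26,0,-0.267,-0.072,-0.2,0,0,0.26,0,-0.267,-0.072,-0.2,0,0,0.26,0,-0.267,-0.072,-0.2,0,0,0.26,0])

```text
t: 5.42
tool_pos: [0.5008, 0.0524, 0.3312]
orientation: [2.446, 1.971, 0.002]
force: [-0.2, -0.7, -1.1]
opening: 0.0097
gripper_force: 25.0
```

```bash
python3 - <<'E'
from h import *
p,d,X,s=cam("wrist"); save(p,"w2.png"); np.savez("w2.npz",p=p,X=X)
print(s["t"],s["tool_pos"],s["orientation"],s["force"],s["opening"])
for l in("near_block","far_block","handle_board"): print(l,robot.recognise("wrist",l)[:1])
b=crop(X,.48,.70,.0,.18,.057,.07); print("blocks",rect(b),b[:,2].mean())
E
```

```text
5.425 [0.50082157 0.05240178 0.33120017] [2.44588106e+00 1.97081337e+00 2.21651975e-03] [-0.21010751 -0.69366817 -1.09676055] 0.009739732682294486
near_block [{'uv': [355.2, 129.1], 'confidence': 0.94}]
far_block [{'uv': [392.6, 132.4], 'confidence': 0.62}]
handle_board [{'uv': [326.1, 221.1], 'confidence': 0.66}]
blocks (array([562.1,  96.5]), array([ 99. , 151.1]), 77.79, 2506) 0.06383454584554255
```

View pics/w2.png

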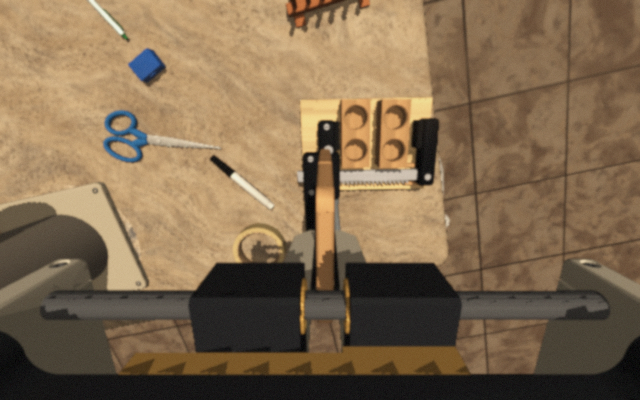

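```bash
cat >> h.py <<'E'
def ortho(n,p,s,z,c,yaw,hx=.14,hy=.14,res=.0005):
    """top view at height z: image right = +x' (yaw), up = +y'"""
    m=robot.camera_model(n);K=np.array(m["K"])
    if "R" in m: R=np.array(m["R"]);t=np.array(m["t"])
    else:
        T=np.array(m["tool_from_camera"]); W=Ro.from_rotvec(s["orientation"]).as_matrix()
        R=(W@T[:3,:3]).T; t=-R@(W@T[:3,3]+np.array(s["tool_pos"]))
    gx,gy=np.meshgrid(np.arange(-hx,hx,res),np.arange(hy,-hy,-res))
    P=np.stack([c[0]+gx*np.cos(yaw)-gy*np.sin(yaw),c[1]+gx*np.sin(yaw)+gy*np.cos(yaw),0*gx+z],-1)@R.T+t
    u=P[...,0]/P[...,2]*K[0,0]+K[0,2]; v=P[...,1]/P[...,2]*K[1,1]+K[1,2]
    return cv2.remap(p,u.astype(np.float32),v.astype(np.float32),cv2.INTER_CUBIC)
E
python3 - <<'E'
from h import *
f=np.load("w2.npz"); p=f["p"];X=f["X"]; s=robot.read_state()
yaw=np.deg2rad(-12.2)
c=np.array([.575,.09]); e=np.array([np.cos(yaw),np.sin(yaw)]); g=np.array([-e[1],e[0]])
b=crop(X,.48,.72,.0,.2,.056,.07); q=(b[:,:2]-c)
x=q@e*1e3;y=q@g*1e3
m=(y>-20)&(y<30)
h,ed=np.histogram(x[m],np.arange(-80,80,2)); print([(int(a),int(k)) for a,k in zip(ed,h) if k])
m=(abs(x)<60); h,ed=np.histogram(y[m],np.arange(-80,80,3)); print([(int(a),int(k)) for a,k in zip(ed,h) if k])
o=ortho("wrist",p,s,.063,c,yaw,.1,.075); 
for k in range(0,401,40): cv2.line(o,(k,0),(k,5),(255,0,0),1)
save(cv2.resize(o,(800,600)),"o2.png")
E
```

```text
[(-64, 1), (-62, 2), (-40, 40), (-38, 56), (-36, 36), (-34, 32), (-32, 31), (-30, 16), (-28, 21), (-26, 18), (-24, 12), (-22, 16), (-20, 17), (-18, 11), (-16, 17), (-14, 17), (-12, 14), (-10, 23), (-8, 24), (-6, 23), (-4, 46), (-2, 46), (0, 50), (2, 19), (18, 62), (20, 48), (22, 43), (24, 30), (26, 25), (28, 18), (30, 21), (32, 17), (34, 13), (36, 16), (38, 13), (40, 15), (42, 14), (44, 18), (46, 16), (48, 25), (50, 23), (52, 33), (54, 41), (56, 58), (58, 48), (60, 24)]
[(-80, 1), (-77, 1), (-50, 1), (-47, 87), (-44, 98), (-41, 96), (-38, 107), (-35, 63), (-32, 48), (-29, 43), (-26, 32), (-23, 28), (-20, 29), (-17, 32), (-14, 39), (-11, 49), (-8, 67), (-5, 108), (-2, 138), (1, 133), (4, 118), (7, 115), (10, 99), (13, 64), (16, 49), (19, 40), (22, 33), (25, 34), (28, 46), (31, 46), (34, 45), (37, 54), (40, 77), (43, 118), (46, 168), (49, 130), (52, 55)]
```

View pics/o2.png

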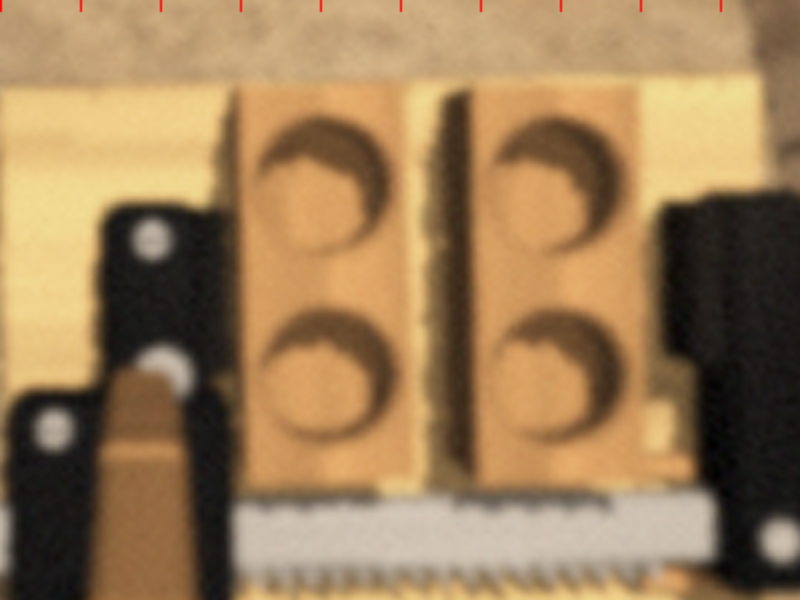

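Emit:
move_arm(deltas=[0.028,0.037,0,0,0,0,0,0.0553,0.0746,0,0,0,0,0,0.0553,0.0746,0.06,0,0,0,0,0.0553,0.0746,0.11,0,0,0,0,0.0553,0.0746,0.13,0,0,0,0,0.0553,0.0746,0.13,0,0,0,0,0.0553,0.0746,0.13,0,0,0,0])

```text
t: 6.5
tool_pos: [0.5867, 0.0905, 0.2031]
orientation: [2.444, 1.97, 0.005]
force: [0.0, 0.2, -0.3]
opening: 0.0095
gripper_force: 25.0
```

```bash
python3 - <<'E'
from h import *
p,d,X,s=cam("wrist"); np.savez("w3.npz",p=p,X=X)
print(s["t"],s["tool_pos"],s["orientation"],s["force"],s["opening"])
yaw=np.deg2rad(-12.2); c=np.array([.575,.09])
save(cv2.resize(ortho("wrist",p,s,.063,c,yaw,.1,.075),(800,600)),"o3.png")
e=np.array([np.cos(yaw),np.sin(yaw)]); g=np.array([-e[1],e[0]])
for z0,z1 in((.056,.07),(.088,.11),(.11,.15),(.15,.19)):
    b=X[(X[...,2]>z0)&(X[...,2]<z1)]; q=b[:,:2]-c; x=q@e*1e3;y=q@g*1e3
    m=(abs(x-10)<55)&(abs(y)<60)
    h,ed=np.histogram(x[m],np.arange(-50,70,2)); print(z0,[(int(a),int(k)) for a,k in zip(ed,h) if k>2])
    if z0>.08:
        w=m&(abs(x-10)<12); print(np.percentile(x[w],[5,50,95]).round(1),np.percentile(y[w],[2,50,98]).round(1))
E
```

```text
6.5 [0.58666639 0.09046824 0.20306118] [2.44394873 1.97040396 0.00519722] [ 0.02708291  0.19406718 -0.33589979] 0.009463270374298446
0.056 [(-42, 4), (-40, 87), (-38, 160), (-36, 170), (-34, 138), (-32, 98), (-30, 97), (-28, 84), (-26, 75), (-24, 68), (-22, 67), (-20, 68), (-18, 57), (-16, 51), (-14, 65), (-12, 72), (-10, 80), (-8, 83), (-6, 90), (-4, 117), (-2, 148), (0, 139), (2, 5), (18, 23), (20, 50), (22, 164), (24, 108), (26, 90), (28, 77), (30, 70), (32, 68), (34, 66), (36, 62), (38, 46), (40, 63), (42, 69), (44, 77), (46, 72), (48, 81), (50, 95), (52, 116), (54, 132), (56, 170), (58, 165), (60, 74)]
0.088 [(6, 3), (8, 6), (10, 4), (12, 5), (14, 6)]
[ 7.7 11.9 16.1] [52.2 53.9 54.1]
0.11 [(6, 6), (8, 16), (10, 14), (12, 19), (14, 12), (16, 3)]
[ 7.4 11.4 15.9] [52.7 53.9 54.1]
0.15 [(6, 34), (8, 50), (10, 46), (12, 45), (14, 46), (16, 12)]
[ 7.2 11.8 16. ] [48.6 51.5 54. ]
```

View pics/o3.png

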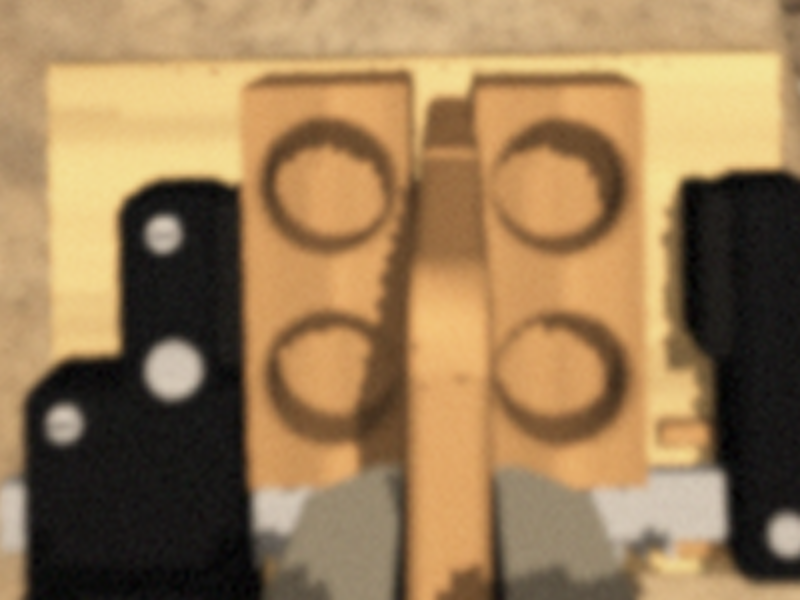

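Emit:
move_arm(deltas=[0,-0.0014,0.01,0,0,0,0,0,-0.0014,0.025,0,0,0,0,0,-0.0014,0.04,0,0,0,0,0,-0.0014,0.055,0,0,0,0,0,-0.0014,0.062,0,0,0,0,0,-0.0014,0.066,0,0,0,0])

```text
t: 7.3
tool_pos: [0.5835, 0.0905, 0.1333]
orientation: [-2.446, -1.971, 0.001]
force: [-0.3, -0.9, -1.0]
opening: 0.0101
gripper_force: 25.0
```

Emit:
move_arm(deltas=[0,0,0,0,0,0,0,0,0,0,0,0,0,0,0,0,0,0,0,0,0])

```text
t: 7.68
tool_pos: [0.5842, 0.0905, 0.1347]
orientation: [2.446, 1.971, 0.001]
force: [-0.1, -0.1, -1.3]
opening: 0.0095
gripper_force: 25.0
```

```bash
python3 - <<'E'
from h import *
p,d,X,s=cam("wrist")
print(s["t"],s["tool_pos"],s["force"])
yaw=np.deg2rad(-12.2); c=np.array([.575,.09]); e=np.array([np.cos(yaw),np.sin(yaw)]); g=np.array([-e[1],e[0]])
q=X[...,:2]-c;x=q@e*1e3;y=q@g*1e3
m=(abs(x-10)<7)&(y>50)&(y<58)&(X[...,2]>.01)
print(np.percentile(X[m][:,2],[1,5,20]),np.percentile(x[m],[5,50,95]))
E
```

```text
7.675 [0.58421431 0.09052337 0.13470383] [-0.09450651 -0.07265106 -1.30749259]
[0.01692141 0.01807345 0.01970046] [ 4.68542737  9.43937411 14.54587213]
```

Lower the remaining few mm, then open partly and watch the force.

Emit:
move_arm(deltas=[0,0,0.0015,0,0,0,0,0,0,0.003,0,0,0,0,0,0,0.004,0,0,0,0,0,0,0.004,0,0,0,0], squeeze=12)

```text
t: 8.22
tool_pos: [0.5849, 0.0906, 0.1321]
orientation: [2.445, 1.971, 0.003]
force: [-3.1, 0.7, 9.5]
opening: 0.0099
gripper_force: 12.0
```

Emit:
move_arm(deltas=[0,0,-0.001,0,0,0,0.12,0,0,-0.001,0,0,0,0.2,0,0,-0.001,0,0,0,0.35,0,0,-0.001,0,0,0,0.5,0,0,-0.001,0,0,0,0.5,0,0,-0.05,0,0,0,0.5,0,0,-0.11,0,0,0,0.7,0,0,-0.17,0,0,0,1,0,0,-0.2,0,0,0,1,0,0,-0.2,0,0,0,1])

```text
t: 9.48
tool_pos: [0.5853, 0.0906, 0.3339]
orientation: [2.443, 1.969, 0.008]
force: [0.1, 0.5, -0.0]
opening: 0.082
gripper_force: 0.0
```

```bash
python3 - <<'E'
from h import *
p,d,X,s=cam("wrist"); np.savez("w4.npz",p=p,X=X); save(p,"w4.png")
print(s["t"],s["tool_pos"],s["orientation"],s["force"],s["opening"])
for l in("trigger_mid","grip_mid","clamp","handle_board"): print(l,[(np.round(o["uv"]),round(o["confidence"],2),X[int(o["uv"][1]),int(o["uv"][0])].round(3)) for o in robot.recognise("wrist",l)[:2]])
yaw=np.deg2rad(-12.2); c=np.array([.575,.09]); e=np.array([np.cos(yaw),np.sin(yaw)]); g=np.array([-e[1],e[0]])
q=X[...,:2]-c;x=q@e*1e3;y=q@g*1e3
m=(abs(x-10)<25)&(abs(y)<65)&(X[...,2]>.1)&(X[...,2]<.2)
print(np.percentile(X[m],[2,50,98],axis=0).round(3).tolist(),np.percentile(x[m],[2,50,98]),np.percentile(y[m],[2,50,98]))
E
```

```text
9.475 [0.58526232 0.09058602 0.33385817] [2.44315734 1.96920326 0.00812505] [ 0.14575503  0.53594282 -0.00745793] 0.08203133737178137
trigger_mid [(array([295., 246.]), 0.53, array([ 0.506, -0.031,  0.046]))]
grip_mid [(array([287., 192.]), 0.83, array([0.521, 0.07 , 0.056]))]
clamp []
handle_board [(array([324., 169.]), 0.61, array([0.589, 0.111, 0.153]))]
[[0.574, 0.053, 0.109], [0.586, 0.099, 0.152], [0.597, 0.137, 0.153]] [ 4.11538004  8.70523493 13.09226198] [-36.1455301   10.67826056  49.99814851]
```

View pics/w4.png

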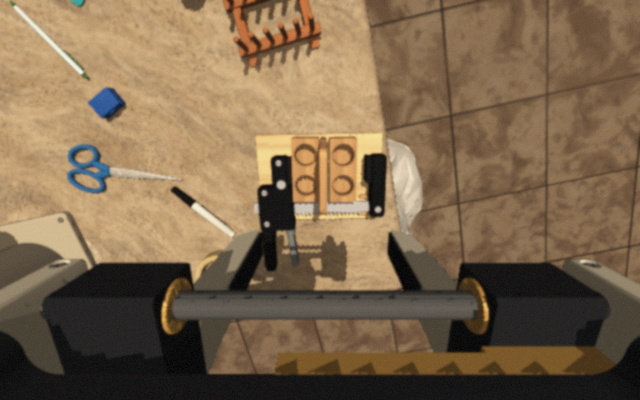

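```bash
python3 - <<'E'
from h import *
yaw=np.deg2rad(-12.2); c=np.array([.575,.09]); e=np.array([np.cos(yaw),np.sin(yaw)]); g=np.array([-e[1],e[0]])
for f in("top","w3","w4"):
    X=np.load(f+".npz")["X"]; q=X[...,:2]-c;x=q@e*1e3;y=q@g*1e3;z=X[...,2]*1e3
    print(f)
    def H(n,v,m,st=2):
        a,k=np.unique((v[m]//st*st).astype(int),return_counts=True); print(n,[(int(i),int(j)) for i,j in zip(a,k) if j>1])
    if f!="w3":
        for ys in(-105,-120,-135,-145): H("grip x @%d"%ys,x,(z>28)&(z<60)&(abs(y-ys)<6)&(x>-115)&(x<-10))
        H("grip y",y,(z>28)&(z<60)&(x>-105)&(x<-80)&(y<-60)&(y>-190),3)
        H("trig y",y,(z>28)&(z<60)&(x>-60)&(x<-38)&(y<-60)&(y>-190),3)
    H("head y",y,(z>46)&(z<58)&(abs(x+60)<8)&(abs(y)<150),3)
    H("head x",x,(z>46)&(z<58)&(abs(y+50)<15)&(x>-130)&(x<-20),2)
    H("plyx",x,(z>13)&(z<23)&(abs(y-48)<8)&(abs(x)<140),4)
    H("plyy",y,(z>13)&(z<23)&(abs(x+75)<25)&(abs(y)<140),4)
E
```

```text
top
grip x @-105 [(-98, 5), (-96, 3), (-94, 5), (-92, 4), (-90, 3), (-88, 4), (-86, 5), (-84, 2), (-82, 5), (-80, 3), (-78, 4), (-76, 2), (-56, 2), (-54, 5), (-52, 4), (-50, 4), (-48, 5), (-46, 3), (-44, 2), (-42, 4)]
grip x @-120 [(-98, 3), (-96, 6), (-94, 4), (-92, 4), (-90, 5), (-88, 2), (-86, 4), (-84, 5), (-82, 3), (-80, 4), (-78, 4), (-52, 8), (-50, 4), (-48, 5), (-46, 3), (-44, 4), (-42, 5)]
grip x @-135 [(-96, 4), (-94, 5), (-92, 3), (-90, 5), (-88, 4), (-86, 4), (-84, 4), (-82, 4), (-80, 4), (-78, 3), (-76, 2), (-52, 3), (-50, 5), (-48, 5), (-46, 4), (-44, 4), (-42, 4), (-40, 2)]
grip x @-145 [(-96, 6), (-94, 5), (-92, 4), (-90, 3), (-88, 6), (-86, 4), (-84, 4), (-82, 4), (-80, 5), (-78, 2), (-76, 3), (-50, 5), (-48, 5), (-46, 4), (-44, 4), (-42, 4), (-40, 4)]
grip y [(-183, 6), (-180, 6), (-177, 9), (-174, 7), (-171, 10), (-168, 8), (-165, 9), (-162, 11), (-159, 8), (-156, 9), (-153, 10), (-150, 8), (-147, 10), (-144, 8), (-141, 11), (-138, 7), (-135, 9), (-132, 7), (-129, 12), (-126, 7), (-123, 11), (-120, 9), (-117, 9), (-114, 11), (-111, 10), (-108, 8), (-105, 8), (-102,
[... 6294 characters left out ...]
(-88, 21), (-84, 27), (-80, 23), (-76, 23), (-72, 26), (-68, 20), (-64, 28), (-60, 22), (-56, 23), (-52, 27), (-48, 20), (-44, 8), (-40, 4), (-36, 4), (-32, 6), (-28, 4), (-24, 6), (-20, 4), (-16, 4), (-12, 6), (-8, 4), (-4, 6), (0, 9), (4, 6), (8, 4), (12, 8), (16, 21), (20, 4), (24, 6), (28, 4), (32, 4), (36, 6), (40, 4), (44, 6), (48, 4), (52, 4), (56, 6), (60, 4), (64, 17), (68, 25), (72, 20), (76, 27), (80, 22), (84, 26), (88, 23), (92, 23), (96, 26), (100, 21), (104, 20)]
plyy [(-28, 19), (-24, 30), (-20, 23), (-16, 22), (-12, 32), (-8, 22), (-4, 22), (0, 34), (4, 24), (8, 22), (12, 34), (16, 25), (20, 34), (24, 85), (28, 60), (32, 90), (36, 60), (40, 66), (44, 83), (48, 60), (52, 93)]
```

Emit:
move_arm(deltas=[-0.045,-0.026,0,0,0,0,0.8,-0.09,-0.052,0,0,0,0,0.8,-0.138,-0.0786,0,0,0,0,0.8,-0.138,-0.0786,0.06,0,0,0,0.8,-0.138,-0.0786,0.12,0,0,0,0.8,-0.138,-0.0786,0.18,0,0,0,0.8,-0.138,-0.0786,0.23,0,0,0,0.8,-0.138,-0.0786,0.23,0,0,0,0.8,-0.138,-0.0786,0.23,0,0,0,0.8], squeeze=16)

```text
t: 10.85
tool_pos: [0.4784, -0.0278, 0.1016]
orientation: [2.445, 1.971, 0.001]
force: [0.4, 0.7, -0.4]
opening: 0.0742
gripper_force: 0.0
```

```bash
cat >> h.py <<'E'
YAW=np.deg2rad(-12.2); C=np.array([.575,.09])
def fr(P):
    q=np.asarray(P)[...,:2]-C; return q[...,0]*np.cos(YAW)+q[...,1]*np.sin(YAW),-q[...,0]*np.sin(YAW)+q[...,1]*np.cos(YAW)
def st():
    s=robot.read_state(); x,y=fr(s["tool_pos"]); print("t",s["t"],"x'y'",(x*1e3).round(1),(y*1e3).round(1),"z",s["tool_pos"][2].round(4),"F",s["force"].round(1),"open",s["opening"].round(4),"g",s["gripper_force"])
    return s
E
python3 - <<'E'
from h import *
st(); p,d,X,s=cam("wrist"); save(p,"w5.png"); x,y=fr(X);x*=1e3;y*=1e3;z=X[...,2]*1e3
for ys in(-90,-100,-110,-120,-130):
    m=(z>28)&(z<60)&(abs(y-ys)<4)&(x>-115)&(x<-20); v=x[m]; 
    if len(v)>10: print(ys,len(v),v.min().round(1),v[v<-66].max().round(1),v[v>-66].min().round(1),v.max().round(1))
E
```

```text
Traceback (most recent call last):
  File "h.py", line 45, in st
    s=robot.read_state(); x,y=fr(s["tool_pos"]); print("t",s["t"],"x'y'",(x*1e3).round(1),(y*1e3).round(1),"z",s["tool_pos"][2].round(4),"F",s["force"].round(1),"open",s["opening"].round(4),"g",s["gripper_force"])
                                                                                                                                                                        ^^^^^^^^^^^^^^^^^^
AttributeError: 'float' object has no attribute 'round'
```

```bash
sed -i 's/s\["opening"\].round(4)/round(s["opening"],4)/' h.py
python3 - <<'E'
from h import *
st(); p,d,X,s=cam("wrist"); save(p,"w5.png"); x,y=fr(X);x*=1e3;y*=1e3;z=X[...,2]*1e3
for ys in(-90,-100,-110,-120,-130,-140):
    m=(z>28)&(z<60)&(abs(y-ys)<4)&(x>-115)&(x<-20); v=x[m]; 
    if len(v)>10: print(ys,len(v),v.min().round(1),v[v<-66].max().round(1),v[v>-66].min().round(1),v.max().round(1))
E
```

```text
t 10.85 x'y' -69.5 -135.5 z 0.1016 F [ 0.4  0.7 -0.4] open 0.0742 g 0.0
-90 809 -99.0 -66.7 -66.0 -40.1
-100 576 -98.6 -66.6 -65.9 -40.6
-110 446 -98.2 -76.8 -55.9 -41.0
-120 417 -98.0 -76.3 -53.9 -41.3
-130 381 -97.6 -77.1 -52.7 -40.1
-140 374 -97.2 -76.6 -51.6 -38.9
```

View pics/w5.png

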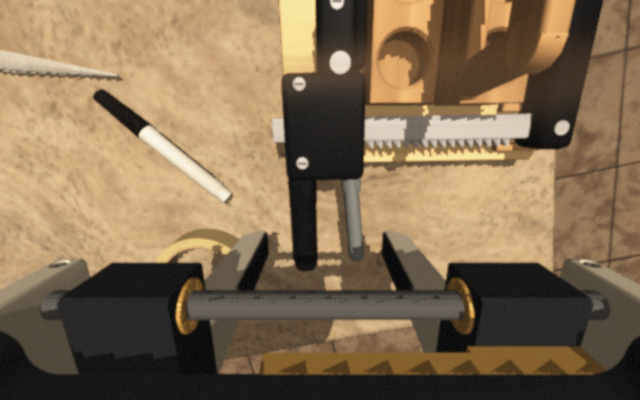

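```bash
python3 - <<'E'
from h import *
for f in("top","w2"):
    X=np.load(f+".npz")["X"]; x,y=fr(X);x*=1e3;y*=1e3;z=X[...,2]*1e3
    m=(z>6)&(x>-200)&(x<-102)&(y>-200)&(y<-90); i=np.where(m); o=np.argsort(-x[i])
    print(f,m.sum()); print(np.c_[x[i],y[i],z[i]][o][::max(1,len(o)//14)].round(0).tolist())
E
```

```text
top 296
[[-131.0, -157.0, 6.0], [-147.0, -193.0, 25.0], [-152.0, -176.0, 28.0], [-158.0, -123.0, 17.0], [-162.0, -178.0, 24.0], [-165.0, -173.0, 20.0], [-169.0, -164.0, 25.0], [-173.0, -110.0, 16.0], [-176.0, -104.0, 13.0], [-180.0, -112.0, 15.0], [-183.0, -167.0, 25.0], [-187.0, -162.0, 18.0], [-191.0, -107.0, 9.0], [-195.0, -163.0, 8.0], [-200.0, -98.0, 13.0]]
w2 602
[[-140.0, -198.0, 11.0], [-146.0, -196.0, 25.0], [-151.0, -193.0, 26.0], [-156.0, -173.0, 18.0], [-161.0, -169.0, 13.0], [-165.0, -118.0, 16.0], [-168.0, -165.0, 13.0], [-171.0, -119.0, 17.0], [-175.0, -163.0, 13.0], [-179.0, -99.0, 10.0], [-183.0, -99.0, 16.0], [-186.0, -103.0, 16.0], [-190.0, -162.0, 26.0], [-195.0, -93.0, 15.0]]
```

Emit:
move_arm(deltas=[0,0.001,0.035,0,0,0,0.8,0,0.001,0.065,0,0,0,0.8,0,0.001,0.0745,0,0,0,0.8,0,0.001,0.0745,0,0,0,0.66,0,0.001,0.0745,0,0,0,0.62,0,0.001,0.0745,0,0,0,0.62], squeeze=16)

```text
t: 11.65
tool_pos: [0.4791, -0.0279, 0.0271]
orientation: [2.446, 1.971, 0.001]
force: [-5.5, 1.4, 8.8]
opening: 0.0581
gripper_force: 5.9
```

```bash
python3 -c "
from h import *
st()"
```

```text
t 11.65 x'y' -68.8 -135.5 z 0.0271 F [-5.5  1.4  8.8] open 0.0581 g 5.862039017665666
```

Emit:
move_arm(deltas=[0,-0.003,0,0,0,0,0.56,0,-0.006,0,0,0,0,0.5,0,-0.009,0,0,0,0,0.43,0,-0.0105,0,0,0,0,0.37,0,-0.0105,0,0,0,0,0.37], squeeze=16)

```text
t: 12.28
tool_pos: [0.469, -0.0261, 0.0269]
orientation: [2.445, 1.971, 0.001]
force: [-4.8, -3.3, 10.4]
opening: 0.037
gripper_force: 16.2
```

```bash
python3 -c "
from h import *
st()
p,d,X,s=cam('wrist');save(p,'w6.png');x,y=fr(X);z=X[...,2]
m=(abs(z-.05)<.006)&(x>.055)&(x<.12)&(abs(y+.03)<.03); v=x[m]; print('jaw',np.percentile(v,[1,5,50,95])*1e3 if len(v) else None)"
```

```text
t 12.275 x'y' -79.1 -135.9 z 0.0269 F [-4.8 -3.3 10.4] open 0.037 g 16.16304743452929
jaw [55.17946297 55.36955351 57.69888158 60.53668934]
```

Emit:
move_arm(deltas=[0,0.004,0,0,0,0,0.5,0,0.008,0,0,0,0,0.6,0,0.0105,0,0,0,0,0.68,0,0.0105,0,0,0,0,0.68,0,0.0105,0,0,0,0,0.68,0,0.0085,0,0,0,0,0.58,0,0.0055,0,0,0,0,0.52,0,0.0025,0,0,0,0,0.45,0,0,0,0,0,0,0.37,0,0,0,0,0,0,0.37], squeeze=16)

```text
t: 13.58
tool_pos: [0.4689, -0.0265, 0.026]
orientation: [2.445, 1.97, 0.0]
force: [2.4, -5.2, -2.0]
opening: 0.0372
gripper_force: 16.2
```

```bash
cat >> h.py <<'E'
def jaw():
    st(); p,d,X,s=cam('wrist');x,y=fr(X);z=X[...,2]
    m=(z>.044)&(z<.057)&(x>.03)&(x<.13)&(y<-.053)&(y>-.066); v=x[m]; print('jaw',len(v),np.percentile(v,[2,50,98])*1e3 if len(v) else None)
    for n,ylo,yhi,z0,z1 in(("blocks",-.045,-.03,.058,.068),("jawpad",-.03,.03,.044,.055)):
        m=(z>z0)&(z<z1)&(x>-.05)&(x<.13)&(y>ylo)&(y<yhi); a,k=np.unique((x[m]*1e3//2*2).astype(int),return_counts=True); print(n,[(int(i),int(j)) for i,j in zip(a,k) if j>1 and i>-10])
    return p
E
python3 -c "
from h import *
save(jaw(),'w7.png')"
```

```text
t 13.575 x'y' -79.1 -136.3 z 0.026 F [ 2.4 -5.2 -2. ] open 0.0372 g 16.208778899163008
jaw 204 [67.88768495 69.1372227  70.6114751 ]
blocks [(-8, 222), (-6, 229), (-4, 235), (-2, 204), (0, 220), (2, 329), (4, 172), (26, 5), (28, 8), (30, 14), (32, 12), (34, 14), (36, 23), (38, 24), (40, 19), (42, 33), (44, 24)]
jawpad [(-8, 18), (-6, 191), (-4, 548), (-2, 79)]
```

View pics/w7.png

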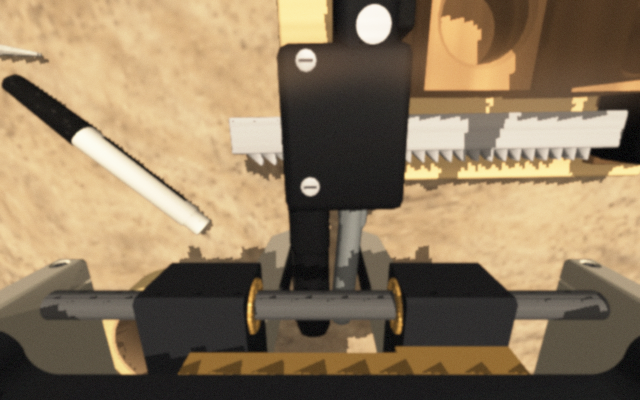

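Emit:
move_arm(deltas=[0,0.004,0,0,0,0,0.5,0,0.008,0,0,0,0,0.6,0,0.0105,0,0,0,0,0.68,0,0.0105,0,0,0,0,0.68,0,0.0105,0,0,0,0,0.68,0,0.0085,0,0,0,0,0.58,0,0.0055,0,0,0,0,0.52,0,0.0025,0,0,0,0,0.45,0,0,0,0,0,0,0.37,0,0,0,0,0,0,0.37], squeeze=16)

```text
t: 14.88
tool_pos: [0.4689, -0.0264, 0.026]
orientation: [2.445, 1.97, 0.0]
force: [2.2, -5.1, -2.2]
opening: 0.0374
gripper_force: 16.2
```

```bash
cat >> h.py <<'E'
def bar():
    st(); p,d,X,s=cam('wrist');x,y=fr(X);z=X[...,2]
    m=(z>.03)&(z<.046)&(x<-.104)&(x>-.16)&(y<-.055)&(y>-.075); v=x[m]; print('bar end',len(v),(np.percentile(v,[2,10])*1e3).round(1) if len(v) else None)
    save(p,"bar%d.png"%(s["t"]*100))
    p,d,X,s=cam('top');x,y=fr(X);z=X[...,2]
    m=(z>.04)&(z<.056)&(x>.03)&(x<.13)&(y<-.048)&(y>-.07); v=x[m]; print('topjaw',len(v),(np.percentile(v,[2,50,98])*1e3).round(1) if len(v) else None)
E
python3 -c "
from h import *
bar()"
```

```text
t 14.875 x'y' -79.1 -136.2 z 0.026 F [ 2.2 -5.1 -2.2] open 0.0374 g 16.207962176995352
bar end 2176 [-132.5 -130.2]
topjaw 110 [38.5 72.4 87.6]
```

Emit:
move_arm(deltas=[0,0.004,0,0,0,0,0.5,0,0.008,0,0,0,0,0.6,0,0.0105,0,0,0,0,0.68,0,0.0105,0,0,0,0,0.68,0,0.0105,0,0,0,0,0.68,0,0.0085,0,0,0,0,0.58,0,0.0055,0,0,0,0,0.52,0,0.0025,0,0,0,0,0.45,0,0,0,0,0,0,0.37,0,0,0,0,0,0,0.37], squeeze=16)

```text
t: 16.23
tool_pos: [0.4715, -0.0271, 0.0262]
orientation: [2.442, 1.967, 0.007]
force: [20.2, -7.3, -17.5]
opening: 0.043
gripper_force: 16.0
```

```bash
python3 -c "
from h import *
bar()
X=np.load('top.npz')['X'];x,y=fr(X);z=X[...,2]
m=(z>.04)&(z<.056)&(x>.03)&(x<.13)&(y<-.048)&(y>-.07); v=x[m]; print('topjaw0',len(v),(np.percentile(v,[2,50,98])*1e3).round(1))
"
```

```text
t 16.225 x'y' -76.4 -136.3 z 0.0262 F [ 20.2  -7.3 -17.5] open 0.043 g 16.042712330818176
bar end 2376 [-135.  -132.5]
topjaw 110 [34.7 69.2 85.5]
topjaw0 124 [ 33.   93.8 111.4]
```

Emit:
move_arm(deltas=[0,0.0015,0,0,0,0,0.37,0,0.003,0,0,0,0,0.37,0,0.003,0,0,0,0,0.37,0,0.003,0,0,0,0,0.37], squeeze=20)

```text
t: 16.82
tool_pos: [0.4718, -0.0271, 0.026]
orientation: [2.445, 1.97, -0.0]
force: [3.1, -5.7, -0.3]
opening: 0.0431
gripper_force: 20.0
```

```bash
python3 -c "
from h import *
bar(); p,d,X,s=cam('scene'); p2,d2,X2,s2=cam('top')
o=ortho('top',p2,s2,.063,C,YAW,.1,.075); save(np.hstack([cv2.resize(p[150:300,290:450],(400,375)),cv2.resize(o,(400,300)).copy() if 0 else cv2.resize(np.vstack([o[:, :],0*o[:75]]),(400,375))]),'fin.png')
x,y=fr(X2);z=X2[...,2]
for n,z0,z1 in(('blk',.057,.069),('brd',.12,.17)):
    m=(z>z0)&(z<z1)&(abs(x)<.1)&(abs(y)<.07); print(n,rect(X2[m]),(np.percentile(x[m],[1,50,99])*1e3).round(1),(np.percentile(y[m],[1,99])*1e3).round(1))
"
```

```text
t 16.825 x'y' -76.2 -136.3 z 0.026 F [ 3.1 -5.7 -0.3] open 0.0431 g 20.04911631345749
bar end 2371 [-135.2 -132.5]
topjaw 114 [35.7 69.7 85.1]
blk (array([564.3,  87.6]), array([115.2, 128.8]), 78.8, 729) [-39.8  -3.4  54.1] [-46.6  52.4]
brd (array([582.3,  91.4]), array([88.9, 10.6]), 79.15, 271) [ 1.3  4.4 12.1] [-39.   46.3]
```

View pics/fin.png

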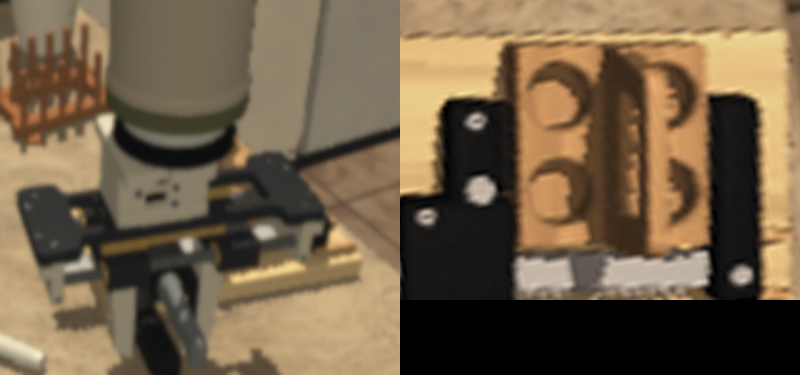

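Emit:
move_arm(deltas=[0,0,0,0,0,0,0.37,0,0,0,0,0,0,0.37,0,0,0,0,0,0,0.37,0,0,0,0,0,0,0.37], squeeze=25)

```text
t: 17.52
tool_pos: [0.4716, -0.0271, 0.026]
orientation: [2.445, 1.97, -0.0]
force: [1.5, -5.2, 0.6]
opening: 0.0427
gripper_force: 25.1
```

```bash
python3 -c "
from plant import robot
print(robot.close_job())"
```

```text
the job is handed in; nothing more can be done
None
```

I put the handle board in the gap between the blocks and pumped the clamp shut on it in four strokes. I handed the job in at about 17.5 s of the 54 s, with the trigger still squeezed at 25 N, roughly 25 N at the jaw by the given relation. The last camera check, just before raising the squeeze from 20 N to 25 N, showed the blocks closed up to about 94 mm with the board upright. No verdict came back when I handed it in.

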